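# Fit the filter tube to the air unit

## Robot

A 7-joint arm with a two-finger parallel gripper is mounted at the origin on the work surface. World frame = base frame: x ahead of the robot, y to its left, z up, the work surface at z = 0. Lengths are in m, angles in rad, forces in N, time in s.
With the tool pointing down it reaches from about 0.4 to 0.75 m from the base axis. Payload 19.5 kg.
Tool frame: the origin (TCP) lies midway between the tips of the shut fingers; the grasp point (between the pads) lies 19 mm behind it; z points along the fingers, y is the line along which they close (so a half turn about z gives the same grasp; the last joint's range is limited). The gripper opens to 85 mm and grips with 20 to 120 N. Pads are 22 mm wide; open, the fingers measure 114 mm over their backs; the gripper's body (76 mm by 85 mm) begins 54 mm behind the grasp point. The pads swing forward as they close: fully open they stand 13 mm farther back than shut.
Start: joints at [1.259, 0.707, -0.028, 1.485, 0.022, 0.951, -0.075], TCP at [0.153, -0.554, 0.231] pointing down, gripper open.
Joint ranges: [-2.71, 2.71], [-0.32, 2.16], [-1.57, 1.52], [0, 2.45], [-1.46, 4.6], [0, 2.02], [-2.83, 2.83]. Speed limits (rad/s): [1.89, 1.89, 2.57, 2.57, 3.01, 3.01, 3.01].

## Interface

Orientations are given as a unit quaternion [w, x, y, z].
In Python, from cell import observe, optics, workorder gives the robot as it stands. The module is installed in compiled form; this text tells all that it offers.
- The arm moves only by the tool play_rows, never from a script. Its argument "commands" is a list of rows, each an object with "xyz": the shift along the tool's x, y, z in mm, a list of three; "roll": the turn about the tool's z in rad. In form: [{"xyz": [x, y, z], "roll": roll}, ...]. A call has 1 to 12 rows; each row is the pose to reach, as a shift and turn from the pose commanded when the call began, along the tool's axes at that moment; what a row does not reach only later rows make up. A row lasts 1/8 s, in which the tool goes at most 62.5 mm and 10.7 degrees, less where a joint would pass 70% of its speed; a pose out of reach is approached as far as the arm can. A call with a gripper value outside its range is refused whole. "hand" is the closure, from 0 (fully open) to 1 (shut), set as the call begins (left out, the last holds). The fingers move at their own pace and stop on an object; the grip force is fixed at half the most. Time passes only in rows, so rows that repeat a pose let the fingers close. It gives the time, the measured TCP pose, the force, the opening and the grip force at its end, in the units of the state.
- observe(): the state, without advancing time (a new reading comes with each control period).
- optics.snapshot(name): name is "scene" or "top" or "wrist"; returns a dict with "pixels" (400x640x3 uint8, blue, green, red), "intrinsics" (3x3 intrinsics, pixels), "rvec" (rotation vector, rad) and "tvec" (3), from world to camera coordinates, as OpenCV has them; the wrist camera has in their place "hand_eye" (4x4, takes a point from camera to tool coordinates, whose origin is the TCP and whose axes are the flange's). Camera axes: x right, y down, z forward; pixel columns grow to the right and rows downward; lengths in m; the calibration is good to about 2 mm. The wrist camera is an equidistant fisheye: a pixel r from the principal point sees the ray r / f radians off the axis. A picture is of the moment at which its call begins: read the wrist's pose just before it. There is no depth.
- workorder.finish_job(): hands the job in; it is judged then, once.
The state is a dict: "clock": time; "joint_pos": joint angles; "qvel": joint speeds; "tau": joint torques, N m; "position": TCP position; "eef_rot": TCP orientation; "contact_force": force on the tool from outside, world axes, zero at the start; "wrist_torque": the same for the moment, N m; "gripper_width": finger opening in m; "grasp_force": force on a finger pad.
Only numpy, scipy, OpenCV 4.12 (cv2) and the standard library are available. Lean on these libraries where they do the work, as an engineer would, in place of code of your own. Each camera call takes 0.05 s, during which the arm holds its last target. There are 200 camera calls.

## Task

Get the clinic's air unit ready: pull the rubber dust plug out of its open port and put it in the steel tray, then take the filter tube (the one with the thick drum and flange) from the rack and push it straight down into that port, past the rubber seal, until you feel it bottom on the firm stop, which is at a different depth each time. Seat it firmly but gently: the seal resists first and is not the stop, and the stop must never take more than 35 N. Leave the tube standing fully home and let go, and leave the other things where they are.

Things in the scene. Friction and masses are not known exactly. Their poses are not given: they have to be found in the camera images.
- unit: air unit, white plastic box 170 (x) x 180 (y) x 85 high, fixed; origin at the centre of its underside, z up. Two round grey collars stand on its top: the open port (48 mm tall, 34 diameter, at x -10, y -38 mm) that holds the plug, and at x -10, y +45 mm a low capped one (26 mm tall), not used
- port (a point): centre of the open port's mouth, 133 mm above the table; vertical bore 18 mm wide below, funnel 24 mm wide narrowing to 18 in the top 4 mm. A sprung seal lip sits 14 mm down: the tube's end meets it 12 to 15 mm below the mouth and is through by 22 mm, against 6 to 14 N; then it drags less and holds the tube when let go. The flat stop, unseen, lies 27 to 39 mm down and gives 1 mm per 60 N
- plug: black rubber dust plug, loose in the open port (not gripped by the seal); knob 22 mm diameter from 4 to 32 mm above the origin, flange 30 mm diameter and 4 mm thick, shank 12 mm diameter reaching 24 mm below; origin at the centre of the flange's underside, at the port's mouth when seated, z up along the knob; 25 g
- tube: filter tube, rigid, 128 mm tall, standing in the rack; white stem 16 mm diameter, 72 mm long, its last 6 mm tapered to 12 mm; then a grey flange 40 mm diameter from 72 to 80 mm above the lower end, a grey drum 26 mm diameter from 80 to 116 mm (grip here; the fingers can slip down 1 or 2 mm to the flange), a stub 12 mm diameter; origin at the centre of the lower end, z up; 30 to 65 g
- rack: aluminium block 175 (x) x 62 (y) x 42 high, fixed, origin at the centre of its underside; three holes 18 mm wide and 30 deep in a row along its x at -56, 0 and +56 mm, each with a tube whose lower end stands 12 mm above the table
- spare_long: plain straight white tube 16 mm diameter, 115 mm long, in the rack, not used; origin at its lower end
- spare_ball: white tube 16 mm diameter with a 30 mm ball on top, 100 mm tall, in the rack, not used; origin at its lower end
- tray: open steel tray 170 (x) x 130 (y) x 34 high, walls and floor 4 mm, fixed; origin at the centre of its underside
- tape: roll of paper tape lying flat, 68 mm diameter, 24 high, loose, not used; origin at its underside
- jar: small white jar with a blue lid, 56 mm diameter, 75 high, loose, not used; origin at its underside
Things that resemble listed ones, but are neither listed nor needed, are in the scene too. Of the things that look like the tube, the largest one is meant. There is more than one size of the plug; the one meant has the size given above.

How it is judged:
By the outcome, as a careful person would: the job done as asked, in the order asked, and still so for the second after the job is handed in, with the robot touching nothing.
It also fails if it takes over 70 s, if anything falls off the work surface, if the arm or the gripper's body presses on something with over 40 N, if the wrist force passes 120 N, or if a joint passes its speed limit or range.

## Working session

There is one attempt and no reset: what is moved stays moved. The work goes in short steps, Python scripts to look and compute and a tool call to move; the robot and the scene stay as the last step left them, time stands still between calls to the robot, and variables do not carry over. Pictures are saved under pics/ and viewed, at most 10 in all, crops included, and the job is handed in when it is done.

Besides the shell and the picture viewer there is one more tool, called after "Emit:" as name(argument=value, ...) on one line, values as JSON. play_rows: Moves the arm, as the interface text tells. Its arguments: {"type":"object","properties":{"commands":{"type":"array","items":{"type":"object","properties":{"xyz":{"type":"array","items":{"type":"number"}},"roll":{"type":"number"}}}},"hand":{"type":"number"}},"required":["commands"]}

```bash
mkdir -p pics
cat > h.py <<'E'
import numpy as np, cv2, pickle
from cell import observe, optics, workorder
def snap(n):
    s=observe(); d=optics.snapshot(n); d['state']=s
    return d
def ray(d,u,v):
    K=np.array(d['intrinsics']);
    if 'rvec' in d:
        R=cv2.Rodrigues(np.array(d['rvec'],float))[0]; t=np.array(d['tvec'],float).ravel()
        r=np.linalg.inv(K)@[u,v,1]; return -R.T@t, R.T@r
    x=(u-K[0,2])/K[0,0]; y=(v-K[1,2])/K[1,1]; th=np.hypot(x,y); s=np.sin(th)/th if th>1e-9 else 1
    r=np.array([x*s,y*s,np.cos(th)]); H=np.array(d['hand_eye'])
    from scipy.spatial.transform import Rotation as Ro
    q=d['state']['eef_rot']; R=Ro.from_quat([q[1],q[2],q[3],q[0]]).as_matrix()
    return R@H[:3,3]+np.array(d['state']['position']), R@H[:3,:3]@r
def plane(d,u,v,z):
    o,r=ray(d,u,v); return o+r*(z-o[2])/r[2]
def proj(d,p):
    p=np.array(p,float)
    K=np.array(d['intrinsics'])
    if 'rvec' in d:
        return cv2.projectPoints(p.reshape(1,3),np.array(d['rvec'],float),np.array(d['tvec'],float),K,None)[0].ravel()
    from scipy.spatial.transform import Rotation as Ro
    q=d['state']['eef_rot']; R=Ro.from_quat([q[1],q[2],q[3],q[0]]).as_matrix(); H=np.array(d['hand_eye'])
    c=H[:3,:3].T@(R.T@(p-np.array(d['state']['position']))-H[:3,3])
    th=np.arctan2(np.hypot(c[0],c[1]),c[2]); k=th/np.hypot(c[0],c[1])
    return np.array([K[0,0]*c[0]*k+K[0,2],K[1,1]*c[1]*k+K[1,2]])
def tri(*rs):
    A=np.zeros((3,3));b=np.zeros(3)
    for o,r in rs:
        r=r/np.linalg.norm(r);P=np.eye(3)-np.outer(r,r);A+=P;b+=P@o
    return np.linalg.solve(A,b)
E
python3 - <<'E'
from h import *
S={n:snap(n) for n in('scene','top','wrist')}
pickle.dump(S,open('s0.pkl','wb'))
for n in S: cv2.imwrite(f'pics/{n}0.png',S[n]['pixels'])
s=observe(); print({k:np.round(v,3) for k,v in s.items()})
print(S['wrist']['hand_eye'],S['wrist']['intrinsics'],[ray(S[n],320,200) for n in('scene','top')])
E
```

```text
{'clock': np.float64(0.15), 'joint_pos': array([ 1.259,  0.707, -0.028,  1.485,  0.022,  0.951, -0.075]), 'qvel': array([ 0.001, -0.002, -0.001, -0.002,  0.002,  0.001, -0.   ]), 'tau': array([-4.0000e-03, -8.8332e+01,  1.2340e+00, -2.3619e+01,  1.7000e-02,
        5.0000e-03, -0.0000e+00]), 'position': array([ 0.153, -0.554,  0.231]), 'eef_rot': array([-0.   ,  0.991,  0.135, -0.   ]), 'contact_force': array([-0.654,  0.616, -0.499]), 'wrist_torque': array([ 0.028,  0.011, -0.023]), 'grasp_force': np.float64(0.0), 'gripper_width': np.float64(0.085)}
[[-2.13567720e-04 -9.63481375e-01 -2.67775267e-01  6.91437992e-02]
 [ 9.99999276e-01 -5.22773609e-04  1.08342743e-03 -4.73817791e-04]
 [-1.18384799e-03 -2.67774842e-01  9.63480790e-01 -1.42313581e-01]
 [ 0.00000000e+00  0.00000000e+00  0.00000000e+00  1.00000000e+00]] [[309.70691629   0.         319.66131219]
 [  0.         309.70691629 196.07499014]
 [  0.           0.           1.        ]] [(array([ 0.81968094, -0.58931935,  0.60078229]), array([-0.3362552 ,  0.71225395, -0.61655375])), (array([ 0.39276765, -0.00382039,  1.17186234]), array([ 0.11644694, -0.00849755, -0.9931655 ]))]
```

View pics/scene0.png

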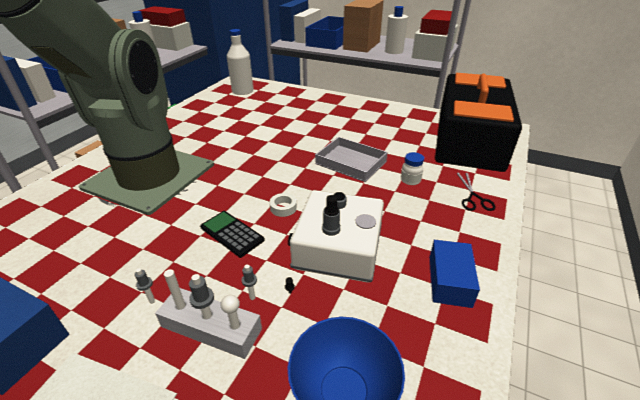

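View pics/top0.png

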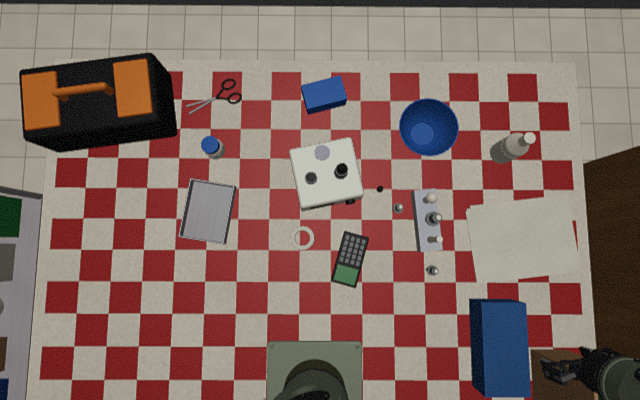

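Candidates for the tube: scene (202,290) large in rack, and lookalikes at (145,280) and (249,278) standing outside. For the plug: (331,215) and (340,200) on the unit, (289,284) on the table, (291,240) at the unit's side. I'll check with close crops.

Run:
```python
from h import *
S=pickle.load(open('s0.pkl','rb'))
a=cv2.resize(S['scene']['pixels'][180:350,120:400],None,fx=2.8,fy=2.8,interpolation=cv2.INTER_CUBIC)[:300*2]
cv2.imwrite('pics/c1.png',a)
b=cv2.resize(S['top']['pixels'][125:285,280:460],None,fx=3.7,fy=3.7,interpolation=cv2.INTER_CUBIC)
cv2.imwrite('pics/c2.png',b); print(a.shape,b.shape)
```

```text
(476, 784, 3) (592, 666, 3)
```

View pics/c1.png

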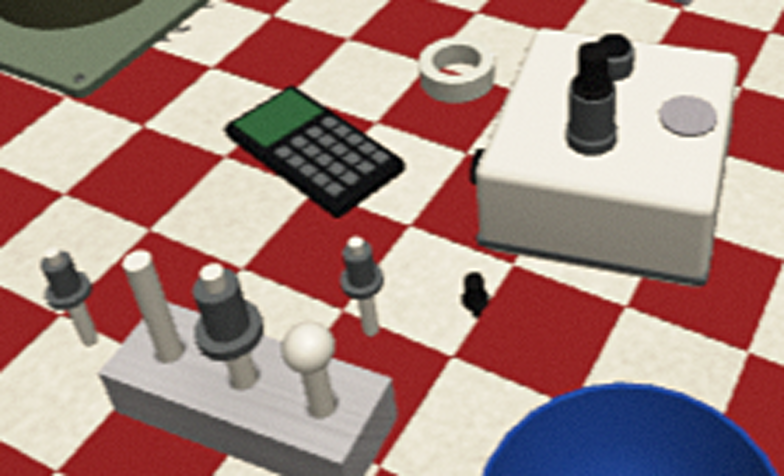

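View pics/c2.png

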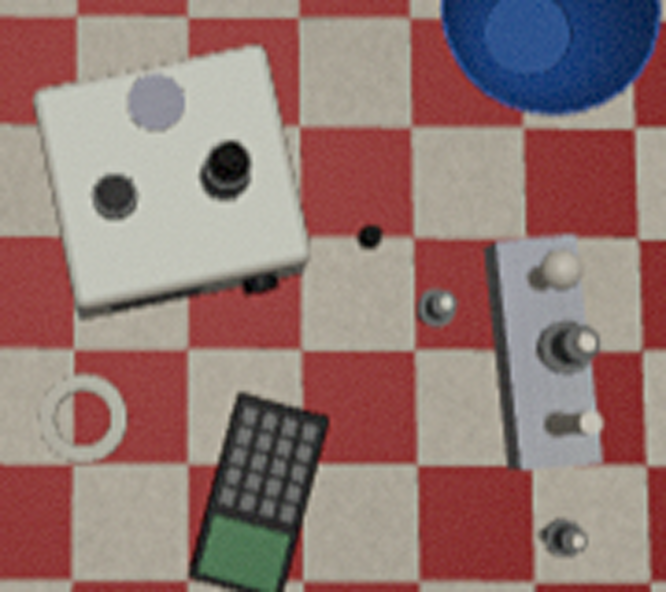

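The crops settle it. The plug meant is the knob on the tall collar (scene 332,199; top 342,168), since the loose ones are small. The tube is the rack's middle one (scene 196,276; top 438,218); the two standing tubes outside are smaller. The low cap is at top (311,178).

Run:
```python
from h import *
S=pickle.load(open('s0.pkl','rb')); T=S['top'];C=S['scene']
c1=lambda u,v:(u/2.8+120,v/2.8+180); c2=lambda u,v:(u/3.7+280,v/3.7+125)
for n,a,b,z in [('plugtop',c1(594,54),c2(231,160),.165),('cap',c1(616,44),c2(115,190),.111),('tubetop',c1(212,272),c2(587,342),.140),('ball',c1(308,345),c2(561,268),.097),('long',c1(138,262),c2(593,422),.127)]:
    print(n,np.round(tri(ray(C,*a),ray(T,*b)),4),np.round(plane(T,*b,z),4),np.round(plane(C,*a,z),4))
for n,a,z in [('tapecentre',c2(83,418),.024),('unit corners',c2(37,93),.085),('',c2(262,47),.085),('',c2(307,262),.085),('',c2(82,307),.085),('rack',c2(497,245),.042),('',c2(575,238),.042),('',c2(601,460),.042),('',c2(522,467),.042),
  ('tray',(189,180),.034),('',(236,183),.034),('',(227,243),.034),('',(180,237),.034),('jar',(210,145),.075),('small1',c2(445,300),.09),('small2',c2(575,540),.09)]:
    print(n,np.round(plane(T,*a,z),4))
```

```text
plugtop [ 0.5964 -0.0684  0.1586] [ 0.5926 -0.0693  0.165 ] [ 0.6018 -0.0742  0.165 ]
cap [0.5825 0.0118 0.1074] [0.5808 0.0112 0.111 ] [0.5851 0.0081 0.111 ]
tubetop [ 0.471 -0.319  0.137] [ 0.4698 -0.319   0.14  ] [ 0.4743 -0.32    0.14  ]
ball [ 0.5277 -0.3142  0.097 ] [ 0.5272 -0.3148  0.097 ] [ 0.5284 -0.3137  0.097 ]
long [ 0.416  -0.3249  0.1243] [ 0.4146 -0.3255  0.127 ] [ 0.42   -0.3252  0.127 ]
tapecentre [0.4183 0.036  0.024 ]
unit corners [0.6586 0.0703 0.085 ]
 [ 0.6948 -0.0981  0.085 ]
 [ 0.5323 -0.1305  0.085 ]
 [0.4982 0.0353 0.085 ]
rack [ 0.5516 -0.2819  0.042 ]
 [ 0.5574 -0.3421  0.042 ]
 [ 0.3877 -0.3569  0.042 ]
 [ 0.3822 -0.2969  0.042 ]
tray [0.5821 0.3617 0.034 ]
 [0.5741 0.2271 0.034 ]
 [0.4032 0.2477 0.034 ]
 [0.4195 0.3804 0.034 ]
jar [0.6744 0.2941 0.075 ]
small1 [ 0.504  -0.2309  0.09  ]
small2 [ 0.3306 -0.3213  0.09  ]
```

```bash
cat >> h.py <<'E'
def to(p,yaw=None):
    from scipy.spatial.transform import Rotation as Ro
    s=observe(); q=s['eef_rot']; R=Ro.from_quat([q[1],q[2],q[3],q[0]]).as_matrix()
    y=np.arctan2(R[1,0],R[0,0]); print('at',np.round(s['position'],4),'yaw',round(y,3),'zaxis',np.round(R[:,2],4),'t',round(float(s['clock']),2),'F',np.round(s['contact_force'],1),'w',round(float(s['gripper_width']),4),'g',round(float(s['grasp_force']),1))
    if p is not None: print('xyz mm',np.round(R.T@(np.array(p)-s['position'])*1000,1), 'roll', None if yaw is None else round(y-yaw,3))
E
python3 -c "
from h import *
to((.594,-.070,.27),.087)"
```

```text
at [ 0.1532 -0.554   0.2309] yaw 0.27 zaxis [-2.e-04  8.e-04 -1.e+00] t 0.15 F [-0.7  0.6 -0.5] w 0.0854 g 0.0
xyz mm [ 553.9 -349.   -38.8] roll 0.183
```

Emit:
play_rows(commands=[{"xyz": [0, 0, -39], "roll": 0}, {"xyz": [554, -349, -39], "roll": 0.18}, {"xyz": [554, -349, -39], "roll": 0.18}, {"xyz": [554, -349, -39], "roll": 0.18}, {"xyz": [554, -349, -39], "roll": 0.18}, {"xyz": [554, -349, -39], "roll": 0.18}, {"xyz": [554, -349, -39], "roll": 0.18}, {"xyz": [554, -349, -39], "roll": 0.18}, {"xyz": [554, -349, -39], "roll": 0.18}, {"xyz": [554, -349, -39], "roll": 0.18}, {"xyz": [554, -349, -39], "roll": 0.18}, {"xyz": [554, -349, -39], "roll": 0.18}])

```text
clock: 1.65
position: [0.5956, -0.0669, 0.2697]
eef_rot: [-0.001, 0.999, 0.046, -0.0]
contact_force: [-0.8, -0.4, -0.5]
gripper_width: 0.0854
grasp_force: 0.0
```

Emit:
play_rows(commands=[{"xyz": [0, 0, 0], "roll": 0}, {"xyz": [0, 0, 0], "roll": 0}])

```text
clock: 1.9
position: [0.5938, -0.0708, 0.2702]
eef_rot: [0.0, 0.999, 0.045, -0.0]
contact_force: [-0.6, -0.5, 0.1]
gripper_width: 0.0855
grasp_force: 0.0
```

```bash
python3 -c "
from h import *
to((.594,-.070,.27),.087)
d=snap('wrist'); pickle.dump(d,open('w1.pkl','wb')); cv2.imwrite('pics/w1.png',d['pixels'])
for z in (.133,.165): print(proj(d,(.594,-.070,z)))
"
```

```text
at [ 0.5938 -0.0708  0.2702] yaw 0.089 zaxis [-5.e-04 -3.e-04 -1.e+00] t 1.9 F [-0.6 -0.5  0.1] w 0.0855 g 0.0
xyz mm [ 0.3 -0.8  0.2] roll 0.002
[319.17152348 186.7832611 ]
[319.16543545 196.01026119]
```

View pics/w1.png

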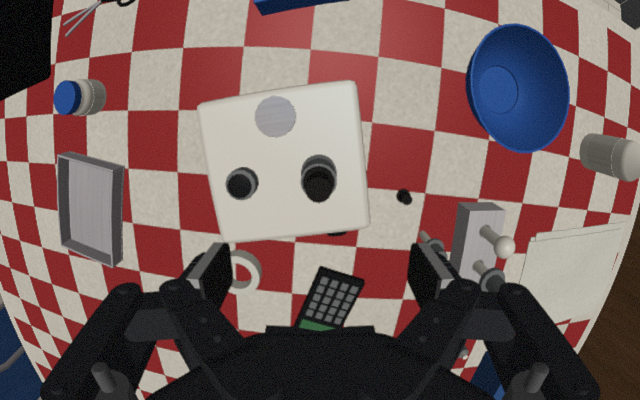

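```bash
python3 -c "
from h import *
d=pickle.load(open('w1.pkl','rb')); g=d['pixels'].max(2)
c=g[140:215,290:350]
for t in (22,30,40,60,90):
    m=(c<t).astype(np.uint8); cs=cv2.findContours(m,0,2)[0]; k=max(cs,key=cv2.contourArea); print(t,cv2.boundingRect(k),cv2.minEnclosingCircle(k))
print(g[150:215:3,318])
for n,a,z in [('cap',(241,183),.111),('knob',(318,182),.165),('u',(198,104),.085),('u',(357,81),.085),('u',(370,226),.085),('u',(222,240),.085)]: print(n,np.round(plane(d,*a,z),4))
cv2.imwrite('pics/w1c.png',cv2.resize(np.clip(d['pixels'][140:230,270:370].astype(float)*2,0,255).astype(np.uint8),None,fx=6,fy=6,interpolation=2))
"
```

```text
22 (17, 31, 22, 11) ((27.5, 38.0), 10.920265197753906)
30 (14, 28, 29, 31) ((26.535629272460938, 43.013065338134766), 15.976692199707031)
40 (14, 27, 30, 35) ((28.2431697845459, 43.81694030761719), 17.199819564819336)
60 (13, 26, 31, 36) ((28.0, 43.5428581237793), 17.571435928344727)
90 (12, 26, 33, 36) ((28.0, 43.371429443359375), 18.076784133911133)
[204 204  90  56  57  96  27  17  22  24  30  27  32  36  38  28  32  43
 199 200 201 198]
cap [0.5857 0.0094 0.111 ]
knob [ 0.6058 -0.068   0.165 ]
u [0.6644 0.0697 0.085 ]
u [ 0.6994 -0.1002  0.085 ]
u [ 0.5416 -0.1329  0.085 ]
u [0.5074 0.0386 0.085 ]
```

View pics/w1c.png

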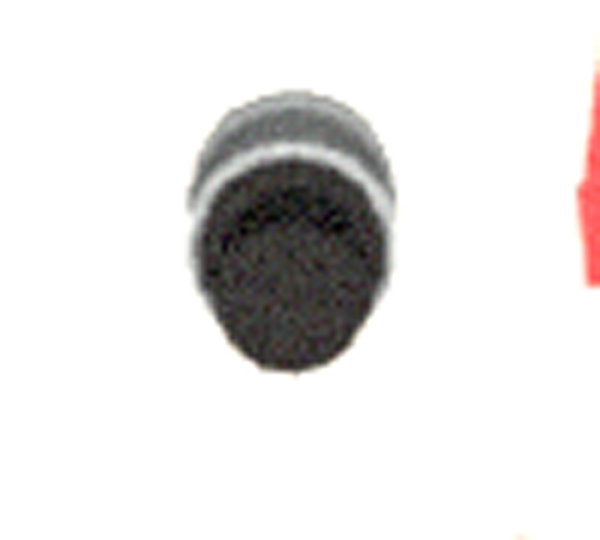

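```bash
python3 -c "
from h import *
d=pickle.load(open('w1.pkl','rb'));S=pickle.load(open('s0.pkl','rb'))
print(plane(d,318.6,188.6,.165),plane(d,318.5,182.5,.137), plane(d,318.7,140+(92+205/2)/6,.133))
# silhouette bottom edges of knob top front edge
print('front edge knob',plane(d,318.5,140+372/6,.165),'back edge flange',plane(d,318.5,140+150/6,.137))
for z in (.133,.165): print([proj(S[n],(.601,-.07,z)).round(1) for n in ('top','scene')])
"
```

```text
[ 0.60027213 -0.06897562  0.165     ] [ 0.5989386  -0.06894692  0.137     ] [ 0.60751294 -0.06836519  0.133     ]
front edge knob [ 0.58878642 -0.06990542  0.165     ] back edge flange [ 0.61508161 -0.06752108  0.137     ]
[array([341.9, 167.5]), array([332.3, 210.9])]
[array([342.7, 165. ]), array([332.6, 197.9])]
```

The wrist crop shows the knob's front edge and the flange's back edge agreeing on a plug at (0.600, -0.069). The scene camera gives the same; the top camera is a few mm low in x. Going down to grasp.

Emit:
play_rows(commands=[{"xyz": [6, -2, 50], "roll": 0}, {"xyz": [6, -2, 90], "roll": 0}, {"xyz": [6, -2, 120], "roll": 0}, {"xyz": [6, -2, 130], "roll": 0}, {"xyz": [6, -2, 130], "roll": 0}, {"xyz": [6, -2, 130], "roll": 0}])

```text
clock: 2.7
position: [0.6005, -0.0679, 0.1416]
eef_rot: [0.0, 0.999, 0.045, 0.001]
contact_force: [0.3, 0.5, -0.5]
gripper_width: 0.0851
grasp_force: 0.0
```

Emit:
play_rows(commands=[{"xyz": [0, 0, 0], "roll": 0}, {"xyz": [0, 0, 0], "roll": 0}, {"xyz": [0, 0, 0], "roll": 0}, {"xyz": [0, 0, 0], "roll": 0}, {"xyz": [0, 0, 0], "roll": 0}, {"xyz": [0, 0, 0], "roll": 0}, {"xyz": [0, 0, 0], "roll": 0}, {"xyz": [0, 0, 0], "roll": 0}], hand=1)

```text
clock: 3.7
position: [0.6001, -0.0676, 0.1406]
eef_rot: [-0.0, 0.999, 0.045, 0.0]
contact_force: [-1.9, 1.3, 6.5]
gripper_width: 0.0202
grasp_force: 58.5
```

Emit:
play_rows(commands=[{"xyz": [0, 0, -8], "roll": 0}, {"xyz": [0, 0, -20], "roll": 0}, {"xyz": [0, 0, -35], "roll": 0}, {"xyz": [0, 0, -60], "roll": 0}, {"xyz": [0, 0, -90], "roll": 0}, {"xyz": [0, 0, -90], "roll": 0}, {"xyz": [0, 0, -90], "roll": 0}])

```text
clock: 4.58
position: [0.5998, -0.0675, 0.2303]
eef_rot: [-0.0, 0.999, 0.045, -0.0]
contact_force: [0.6, -0.0, 0.2]
gripper_width: 0.0203
grasp_force: 58.7
```

```bash
python3 -c "
from h import *
to((.495,.304,.23),.087)
S=snap('scene');d=snap('wrist');pickle.dump((S,d),open('l1.pkl','wb'))
a=S['pixels'][150:290,270:410]; b=d['pixels'][100:280,230:410]
cv2.imwrite('pics/l1.png',np.hstack([cv2.resize(a,(400,400),interpolation=2),cv2.resize(np.clip(b*1.5,0,255).astype(np.uint8),(400,400),interpolation=2)]))
"
```

```text
at [ 0.5998 -0.0675  0.2303] yaw 0.09 zaxis [-3.e-04  2.e-04 -1.e+00] t 4.58 F [ 0.6 -0.   0.2] w 0.0203 g 58.7
xyz mm [ -71.1 -379.5    0.4] roll 0.003
```

View pics/l1.png

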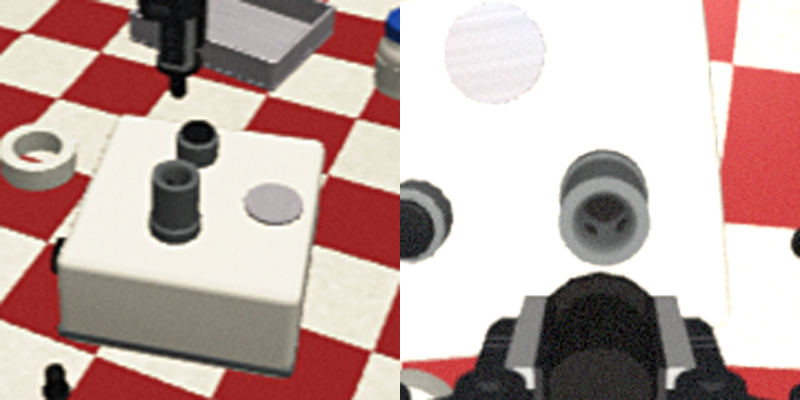

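The plug is out and held, and the port is open. Its mouth is at wrist pixel about (322,199) and scene about (332,211). I'll measure the port now while its mouth is clear.

```bash
python3 -c "
from h import *
S,d=pickle.load(open('l1.pkl','rb'))
w=(230+.45*204,100+.45*219.5); s=(270+.35*176,150+.35*172)
print(w,s,plane(d,*w,.133),plane(S,*s,.133),tri(ray(d,*w),ray(S,*s)))
print('r',plane(d,230+.45*158,w[1],.133),plane(d,230+.45*250,w[1],.133),plane(d,w[0],100+.45*176,.133),plane(d,w[0],100+.45*264,.133))
for a in [(189,180),(236,183),(227,243),(180,237)]: pass
"
```

```text
(321.8, 198.775) (331.6, 210.2) [ 0.60010138 -0.06875262  0.133     ] [ 0.5988069  -0.06856743  0.133     ] [ 0.59953259 -0.06884487  0.13316621]
r [ 0.59861233 -0.05216537  0.133     ] [ 0.60158526 -0.08535764  0.133     ] [ 0.61613526 -0.0672839   0.133     ] [ 0.58308189 -0.07031647  0.133     ]
```

Emit:
play_rows(commands=[{"xyz": [-71, -380, 0], "roll": 0}, {"xyz": [-71, -380, 0], "roll": 0}, {"xyz": [-71, -380, 0], "roll": 0}, {"xyz": [-71, -380, 0], "roll": 0}, {"xyz": [-71, -380, 0], "roll": 0}, {"xyz": [-71, -380, 0], "roll": 0}, {"xyz": [-71, -380, 0], "roll": 0}, {"xyz": [-71, -380, 0], "roll": 0}, {"xyz": [-71, -380, 0], "roll": 0}, {"xyz": [-71, -380, 0], "roll": 0}])

```text
clock: 5.92
position: [0.4958, 0.3032, 0.2304]
eef_rot: [0.0, 0.999, 0.044, 0.0]
contact_force: [0.1, -0.3, -0.2]
gripper_width: 0.0198
grasp_force: 58.8
```

Emit:
play_rows(commands=[{"xyz": [0, 0, 60], "roll": 0}, {"xyz": [0, 0, 120], "roll": 0}, {"xyz": [0, 0, 165], "roll": 0}, {"xyz": [0, 0, 187], "roll": 0}, {"xyz": [0, 0, 187], "roll": 0}, {"xyz": [0, 0, 187], "roll": 0}, {"xyz": [0, 0, 187], "roll": 0}])

```text
clock: 6.8
position: [0.4957, 0.3047, 0.0445]
eef_rot: [-0.0, 0.999, 0.045, 0.001]
contact_force: [-0.3, 0.8, -0.8]
gripper_width: 0.0203
grasp_force: 58.8
```

Emit:
play_rows(commands=[{"xyz": [0, 0, 0], "roll": 0}, {"xyz": [0, 0, 0], "roll": 0}, {"xyz": [0, 0, 0], "roll": 0}, {"xyz": [0, 0, 0], "roll": 0}, {"xyz": [0, 0, 0], "roll": 0}, {"xyz": [0, 0, -60], "roll": 0}, {"xyz": [0, 0, -120], "roll": 0}, {"xyz": [0, 0, -180], "roll": 0}, {"xyz": [0, 0, -200], "roll": 0}, {"xyz": [0, 0, -200], "roll": 0}], hand=0)

```text
clock: 8.05
position: [0.4955, 0.3047, 0.2446]
eef_rot: [-0.001, 0.999, 0.045, 0.001]
contact_force: [-0.2, -0.6, -0.2]
gripper_width: 0.0853
grasp_force: 0.0
```

```bash
python3 -c "
from h import *
to((.445,-.318,.245),.087)
d=snap('wrist');pickle.dump(d,open('t1.pkl','wb'))
p=proj(d,(.495,.304,.01)).astype(int);print(p)
cv2.imwrite('pics/t1.png',cv2.resize(d['pixels'][80:320,180:460],None,fx=1.5,fy=1.5))
"
```

```text
at [0.4955 0.3047 0.2446] yaw 0.09 zaxis [ 0.0019  0.0014 -1.    ] t 8.05 F [-0.2 -0.6 -0.2] w 0.0853 g 0.0
xyz mm [-106.2  615.6   -1.4] roll 0.003
[320 169]
```

View pics/t1.png

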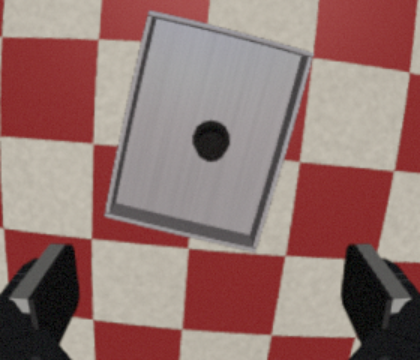

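The plug lies in the tray near its centre (crop 211,141). Next, above the tube.

Emit:
play_rows(commands=[{"xyz": [-106, 616, -1], "roll": 0}, {"xyz": [-106, 616, -1], "roll": 0}, {"xyz": [-106, 616, -1], "roll": 0}, {"xyz": [-106, 616, -1], "roll": 0}, {"xyz": [-106, 616, -1], "roll": 0}, {"xyz": [-106, 616, -1], "roll": 0}, {"xyz": [-106, 616, -1], "roll": 0}, {"xyz": [-106, 616, -1], "roll": 0}, {"xyz": [-106, 616, -1], "roll": 0}, {"xyz": [-106, 616, -1], "roll": 0}, {"xyz": [-106, 616, -1], "roll": 0}, {"xyz": [-106, 616, -1], "roll": 0}])

```text
clock: 9.6
position: [0.4447, -0.3179, 0.2432]
eef_rot: [-0.001, 0.999, 0.045, -0.001]
contact_force: [-0.4, -0.3, 0.1]
gripper_width: 0.0856
grasp_force: 0.0
```

Emit:
play_rows(commands=[{"xyz": [0, 0, 0], "roll": 0}, {"xyz": [0, 0, 0], "roll": 0}, {"xyz": [0, 0, 0], "roll": 0}])

```text
clock: 9.98
position: [0.4451, -0.3181, 0.2443]
eef_rot: [-0.0, 0.999, 0.045, 0.0]
contact_force: [-0.8, -0.2, 0.7]
gripper_width: 0.0856
grasp_force: 0.0
```

```bash
python3 -c "
from h import *
to((.472,-.320,.105),.087)
d=snap('wrist');pickle.dump(d,open('r1.pkl','wb'))
print(proj(d,(.472,-.320,.14)),proj(d,(.472,-.320,.092)))
cv2.imwrite('pics/r1.png',cv2.resize(np.clip(d['pixels'][90:290,220:420]*1.3,0,255).astype(np.uint8),None,fx=3,fy=3,interpolation=2))
"
```

```text
at [ 0.4451 -0.3181  0.2443] yaw 0.091 zaxis [ 1.e-04  1.e-04 -1.e+00] t 9.97 F [-0.8 -0.2  0.7] w 0.0856 g 0.0
xyz mm [ 26.6   4.3 139.3] roll 0.004
[325.56997532 164.92806752] [324.58485386 156.46761079]
```

View pics/r1.png

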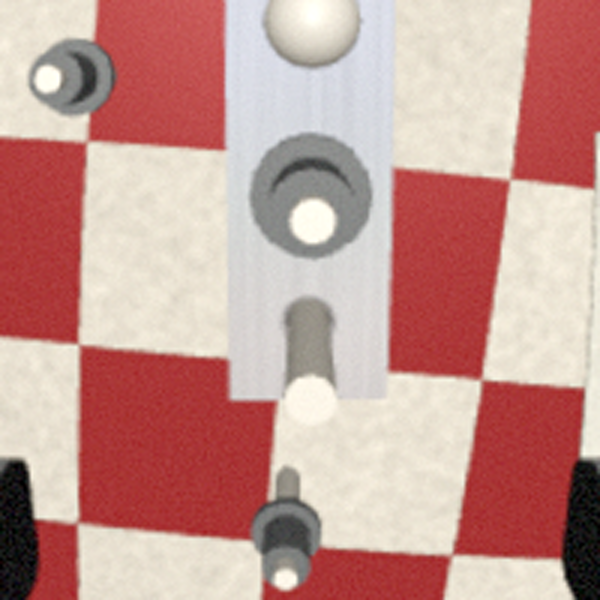

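Emit:
play_rows(commands=[{"xyz": [28, 3, 40], "roll": 0}, {"xyz": [28, 3, 90], "roll": 0}, {"xyz": [28, 3, 130], "roll": 0}, {"xyz": [28, 3, 147], "roll": 0}, {"xyz": [28, 3, 147], "roll": 0}, {"xyz": [28, 3, 147], "roll": 0}, {"xyz": [28, 3, 147], "roll": 0}])

```text
clock: 10.9
position: [0.4734, -0.3192, 0.0982]
eef_rot: [0.0, 0.999, 0.045, 0.001]
contact_force: [-0.9, 0.7, -0.4]
gripper_width: 0.0855
grasp_force: 0.0
```

Emit:
play_rows(commands=[{"xyz": [0, 0, 0], "roll": 0}, {"xyz": [0, 0, 0], "roll": 0}, {"xyz": [0, 0, 0], "roll": 0}, {"xyz": [0, 0, 0], "roll": 0}, {"xyz": [0, 0, 0], "roll": 0}, {"xyz": [0, 0, 0], "roll": 0}, {"xyz": [0, 0, 0], "roll": 0}, {"xyz": [0, 0, 0], "roll": 0}], hand=1)

```text
clock: 11.9
position: [0.4731, -0.3191, 0.0975]
eef_rot: [0.0, 0.999, 0.045, 0.0]
contact_force: [-0.1, 0.8, 5.2]
gripper_width: 0.0245
grasp_force: 58.6
```

```bash
python3 -c "
from h import *
to((.473,-.319,.097),.087)"
```

```text
at [ 0.4731 -0.3191  0.0975] yaw 0.09 zaxis [ 3.e-04 -1.e-04 -1.e+00] t 11.9 F [-0.1  0.8  5.2] w 0.0245 g 58.6
xyz mm [-0.1 -0.1  0.5] roll 0.003
```

Emit:
play_rows(commands=[{"xyz": [0, 0, -10], "roll": 0}, {"xyz": [0, 0, -30], "roll": 0}, {"xyz": [0, 0, -70], "roll": 0}, {"xyz": [0, 0, -120], "roll": 0}, {"xyz": [0, 0, -165], "roll": 0}, {"xyz": [0, 0, -165], "roll": 0}, {"xyz": [0, 0, -165], "roll": 0}])

```text
clock: 12.78
position: [0.4728, -0.3188, 0.262]
eef_rot: [-0.0, 0.999, 0.045, -0.0]
contact_force: [-1.1, -0.4, -1.1]
gripper_width: 0.0244
grasp_force: 58.9
```

```bash
python3 -c "
from h import *
to((.5996,-.0688,.262),.087)"
```

```text
at [ 0.4728 -0.3188  0.262 ] yaw 0.09 zaxis [-5.e-04  5.e-04 -1.e+00] t 12.78 F [-1.1 -0.4 -1.1] w 0.0244 g 58.9
xyz mm [ 148.7 -237.6    0. ] roll 0.003
```

Emit:
play_rows(commands=[{"xyz": [149, -238, 0], "roll": 0}, {"xyz": [149, -238, 0], "roll": 0}, {"xyz": [149, -238, 0], "roll": 0}, {"xyz": [149, -238, 0], "roll": 0}, {"xyz": [149, -238, 0], "roll": 0}, {"xyz": [149, -238, 0], "roll": 0}, {"xyz": [149, -238, 20], "roll": 0}, {"xyz": [149, -238, 32], "roll": 0}, {"xyz": [149, -238, 32], "roll": 0}, {"xyz": [149, -238, 32], "roll": 0}, {"xyz": [149, -238, 32], "roll": 0}])

```text
clock: 14.15
position: [0.6002, -0.0688, 0.2308]
eef_rot: [0.0, 0.999, 0.045, 0.0]
contact_force: [0.5, 0.0, -0.5]
gripper_width: 0.0246
grasp_force: 59.1
```

```bash
python3 -c "
from h import *
to((.5996,-.0688,.2185),.087)
S=snap('scene');pickle.dump(S,open('i1.pkl','wb')); print(proj(S,(.5996,-.0688,.133)),proj(S,(.5996,-.0688,.145)))
a=S['pixels'][120:260,260:400]
cv2.imwrite('pics/i1.png',cv2.resize(a,(600,600),interpolation=2))
"
```

```text
at [ 0.6002 -0.0688  0.2308] yaw 0.09 zaxis [ 7.e-04  0.e+00 -1.e+00] t 14.15 F [ 0.5  0.  -0.5] w 0.0246 g 59.1
xyz mm [-0.6 -0.  12.3] roll 0.003
[331.92441571 210.3789783 ] [332.0328734 205.5899156]
```

View pics/i1.png

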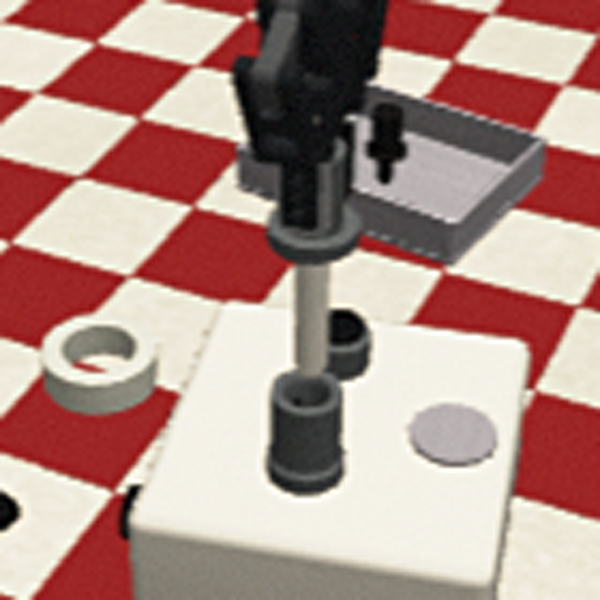

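```bash
python3 -c "
from h import *
S=pickle.load(open('i1.pkl','rb'))
for z in (.1453,.1513,.2173,.2253): print(z,(proj(S,(.6002,-.0688,z))-[260,120])*600/140)
a=cv2.cvtColor(cv2.resize(S['pixels'][120:260,260:400],(600,600),interpolation=2),6)
for r in range(280,390,10): print(r,a[r,280:345:5])
"
```

```text
0.1453 [309.94546305 366.6502688 ]
0.1513 [310.18781825 356.22491916]
0.2173 [313.02606803 234.13244064]
0.2253 [313.39312197 218.3429476 ]
280 [163 240 234 157 109 114 129 139 142 148 198 233 232]
290 [241 237 230 158 106 117 127 139 142 154 211 236 234]
300 [230 233 229 157 108 119 127 140 141 155 211 237 234]
310 [241 242 233 157 109 116 127 140 149 148 118  76  68]
320 [241 243 242 172 109 116 131 140 150 131  52  14  18]
330 [242 243 239 151 102 120 131 139 149 131  57  14  15]
340 [241 245 240 153 103 118 132 143 148 130  49   6   9]
350 [242 244 240 152 104 117 136 139 147 135 108 108 115]
360 [241 245 240 152 103 119 130 141 148 130  61  46  50]
370 [252 229 191 133 113 126 136 143 134  80  46  49  49]
380 [101  93  86  79  79  77  72  72  69  90 109 102 101]
```

Alignment agrees with the projection (end predicted at crop 310,367). Inserting up to just above the lip.

Emit:
play_rows(commands=[{"xyz": [-0.5, 0, 5], "roll": 0}, {"xyz": [-0.5, 0, 10], "roll": 0}, {"xyz": [-0.5, 0, 14], "roll": 0}, {"xyz": [-0.5, 0, 18], "roll": 0}, {"xyz": [-0.5, 0, 21], "roll": 0}, {"xyz": [-0.5, 0, 21], "roll": 0}, {"xyz": [-0.5, 0, 21], "roll": 0}])

```text
clock: 15.08
position: [0.5997, -0.0687, 0.2094]
eef_rot: [-0.0, 0.999, 0.045, 0.0]
contact_force: [0.4, -0.0, 0.1]
gripper_width: 0.0246
grasp_force: 59.1
```

Emit:
play_rows(commands=[{"xyz": [0, 0, 2], "roll": 0}, {"xyz": [0, 0, 4], "roll": 0}, {"xyz": [0, 0, 5], "roll": 0}, {"xyz": [0, 0, 5], "roll": 0}])

```text
clock: 15.58
position: [0.5996, -0.0687, 0.2042]
eef_rot: [-0.0, 0.999, 0.045, -0.0]
contact_force: [0.6, -0.2, -0.6]
gripper_width: 0.0246
grasp_force: 59.0
```

Emit:
play_rows(commands=[{"xyz": [0, 0, 1], "roll": 0}, {"xyz": [0, 0, 2], "roll": 0}, {"xyz": [0, 0, 2], "roll": 0}])

```text
clock: 15.95
position: [0.5995, -0.0688, 0.2023]
eef_rot: [0.0, 0.999, 0.045, -0.0]
contact_force: [-0.5, -1.0, -0.3]
gripper_width: 0.0247
grasp_force: 59.0
```

Emit:
play_rows(commands=[{"xyz": [0, 0, 1], "roll": 0}, {"xyz": [0, 0, 2], "roll": 0}, {"xyz": [0, 0, 2], "roll": 0}])

```text
clock: 16.32
position: [0.5998, -0.0688, 0.2008]
eef_rot: [0.0, 0.999, 0.045, 0.0]
contact_force: [-1.0, -1.8, 8.2]
gripper_width: 0.0244
grasp_force: 60.1
```

Emit:
play_rows(commands=[{"xyz": [0, 0, 1], "roll": 0}, {"xyz": [0, 0, 2], "roll": 0}, {"xyz": [0, 0, 2], "roll": 0}])

```text
clock: 16.7
position: [0.5999, -0.0688, 0.1989]
eef_rot: [0.0, 0.999, 0.045, 0.001]
contact_force: [-1.6, -1.3, 9.1]
gripper_width: 0.0244
grasp_force: 60.2
```

Emit:
play_rows(commands=[{"xyz": [0, 0, 1], "roll": 0}, {"xyz": [0, 0, 2], "roll": 0}, {"xyz": [0, 0, 2], "roll": 0}])

```text
clock: 17.08
position: [0.5998, -0.0686, 0.1966]
eef_rot: [-0.0, 0.999, 0.045, 0.0]
contact_force: [-0.7, -1.0, 6.2]
gripper_width: 0.0246
grasp_force: 59.8
```

Emit:
play_rows(commands=[{"xyz": [0, 0, 1], "roll": 0}, {"xyz": [0, 0, 2], "roll": 0}, {"xyz": [0, 0, 2], "roll": 0}])

```text
clock: 17.45
position: [0.5994, -0.0688, 0.194]
eef_rot: [0.0, 0.999, 0.045, -0.0]
contact_force: [-0.5, -1.4, -2.2]
gripper_width: 0.0243
grasp_force: 58.9
```

Emit:
play_rows(commands=[{"xyz": [0, 0, 1], "roll": 0}, {"xyz": [0, 0, 2], "roll": 0}, {"xyz": [0, 0, 2], "roll": 0}])

```text
clock: 17.82
position: [0.5995, -0.0686, 0.1922]
eef_rot: [-0.0, 0.999, 0.045, -0.0]
contact_force: [-1.0, -2.5, -0.2]
gripper_width: 0.0245
grasp_force: 59.2
```

Emit:
play_rows(commands=[{"xyz": [0, 0, 1], "roll": 0}, {"xyz": [0, 0, 1], "roll": 0}, {"xyz": [0, 0, 1], "roll": 0}])

```text
clock: 18.2
position: [0.5995, -0.0687, 0.1912]
eef_rot: [-0.0, 0.999, 0.045, -0.0]
contact_force: [0.1, -0.6, -2.4]
gripper_width: 0.0242
grasp_force: 59.0
```

Emit:
play_rows(commands=[{"xyz": [0, 0, 1], "roll": 0}, {"xyz": [0, 0, 1], "roll": 0}, {"xyz": [0, 0, 1], "roll": 0}])

```text
clock: 18.58
position: [0.5994, -0.0687, 0.19]
eef_rot: [-0.0, 0.999, 0.045, -0.0]
contact_force: [-0.5, -1.7, -4.8]
gripper_width: 0.0244
grasp_force: 59.0
```

Emit:
play_rows(commands=[{"xyz": [0, 0, 1], "roll": 0}, {"xyz": [0, 0, 1], "roll": 0}, {"xyz": [0, 0, 1], "roll": 0}])

```text
clock: 18.95
position: [0.5995, -0.0686, 0.1891]
eef_rot: [-0.0, 0.999, 0.045, -0.0]
contact_force: [-0.7, -1.5, -4.4]
gripper_width: 0.0245
grasp_force: 59.1
```

```bash
python3 -c "
from h import *
to(None); print(observe()['wrist_torque'])
S=snap('scene');pickle.dump(S,open('i2.pkl','wb')); to(None)
x,y,_=observe()['position']
for z in (.133,.173,.18,.185,.19): print(z,(proj(S,(.5996,-.0688,z))-[290,130])*6)
cv2.imwrite('pics/i2.png',cv2.resize(S['pixels'][130:230,290:390],(600,600),interpolation=2))
"
```

```text
at [ 0.5995 -0.0686  0.1891] yaw 0.09 zaxis [-5.e-04  1.e-04 -1.e+00] t 18.95 F [-0.7 -1.5 -4.4] w 0.0245 g 59.1
[-0.5500877  -0.00541082  0.01763469]
at [ 0.5995 -0.0686  0.1891] yaw 0.09 zaxis [-4.e-04  2.e-04 -1.e+00] t 19.0 F [ 0.  -1.8 -6.5] w 0.0249 g 59.1
0.133 [251.54649426 482.27386978]
0.173 [253.76807955 384.177448  ]
0.18 [254.17272691 366.30982059]
0.185 [254.46478624 353.41363574]
0.19 [254.75940436 340.40446457]
```

```bash
python3 -c "
from h import *
A=pickle.load(open('i1.pkl','rb'));B=pickle.load(open('i2.pkl','rb'))
for S,z,t in((A,.2308,'i1'),(B,.1891,'i2')):
    g=cv2.cvtColor(S['pixels'],6); print(t,'pred flange bottom,top,mouth',[proj(S,(.5996,-.0688,h)).round(1) for h in (z-.0855+.072,z-.0855+.080,.133)])
    print(list(enumerate(np.round(g[:,331:334].mean(1)).astype(int)[150:220],150)))
"
```

```text
i1 pred flange bottom,top,mouth [array([332.7, 174.6]), array([332.8, 170.9]), array([331.9, 210.4])]
[(150, np.int64(17)), (151, np.int64(19)), (152, np.int64(18)), (153, np.int64(18)), (154, np.int64(17)), (155, np.int64(21)), (156, np.int64(19)), (157, np.int64(18)), (158, np.int64(20)), (159, np.int64(13)), (160, np.int64(16)), (161, np.int64(18)), (162, np.int64(13)), (163, np.int64(19)), (164, np.int64(18)), (165, np.int64(20)), (166, np.int64(17)), (167, np.int64(14)), (168, np.int64(20)), (169, np.int64(17)), (170, np.int64(17)), (171, np.int64(15)), (172, np.int64(14)), (173, np.int64(38)), (174, np.int64(81)), (175, np.int64(69)), (176, np.int64(111)), (177, np.int64(114)), (178, np.int64(55)), (179, np.int64(45)), (180, np.int64(47)), (181, np.int64(69)), (182, np.int64(130)), (183, np.int64(132)), (184, np.int64(128)), (185, np.int64(128)), (186, np.int64(129)), (187, np.int64(128)), (188, np.int64(130)), (189, np.int64(129)), (190, np.int64(130)), (191, np.int64(129)), (192, np.int64(129)), (193, np.int64(131)), (194, np.int64(130)), (195, np.int64(131)), (196, np.int64(
[... 1393 characters left out ...]
nt64(30)), (188, np.int64(29)), (189, np.int64(27)), (190, np.int64(28)), (191, np.int64(29)), (192, np.int64(36)), (193, np.int64(75)), (194, np.int64(93)), (195, np.int64(112)), (196, np.int64(96)), (197, np.int64(53)), (198, np.int64(48)), (199, np.int64(54)), (200, np.int64(118)), (201, np.int64(137)), (202, np.int64(136)), (203, np.int64(135)), (204, np.int64(136)), (205, np.int64(138)), (206, np.int64(137)), (207, np.int64(137)), (208, np.int64(136)), (209, np.int64(137)), (210, np.int64(139)), (211, np.int64(137)), (212, np.int64(138)), (213, np.int64(138)), (214, np.int64(141)), (215, np.int64(115)), (216, np.int64(100)), (217, np.int64(53)), (218, np.int64(51)), (219, np.int64(53))]
```

Emit:
play_rows(commands=[{"xyz": [0, 0, 1], "roll": 0}, {"xyz": [0, 0, 1], "roll": 0}, {"xyz": [0, 0, 1], "roll": 0}])

```text
clock: 19.38
position: [0.5998, -0.0686, 0.1888]
eef_rot: [-0.0, 0.999, 0.045, 0.0]
contact_force: [-1.0, -1.8, 5.7]
gripper_width: 0.0243
grasp_force: 60.3
```

Emit:
play_rows(commands=[{"xyz": [0, 0, 0.5], "roll": 0}, {"xyz": [0, 0, 0.5], "roll": 0}, {"xyz": [0, 0, 0.5], "roll": 0}])

```text
clock: 19.75
position: [0.5998, -0.0686, 0.1882]
eef_rot: [-0.0, 0.999, 0.045, 0.0]
contact_force: [-0.9, -1.4, 6.4]
gripper_width: 0.0244
grasp_force: 59.8
```

Emit:
play_rows(commands=[{"xyz": [0, 0, 0.5], "roll": 0}, {"xyz": [0, 0, 0.5], "roll": 0}, {"xyz": [0, 0, 0.5], "roll": 0}])

```text
clock: 20.12
position: [0.5998, -0.0686, 0.1877]
eef_rot: [-0.0, 0.999, 0.045, 0.0]
contact_force: [-1.8, -2.0, 7.9]
gripper_width: 0.0245
grasp_force: 60.2
```

Emit:
play_rows(commands=[{"xyz": [0, 0, 0.5], "roll": 0}, {"xyz": [0, 0, 0.5], "roll": 0}, {"xyz": [0, 0, 0.5], "roll": 0}])

```text
clock: 20.5
position: [0.6, -0.0686, 0.1877]
eef_rot: [-0.0, 0.999, 0.045, 0.001]
contact_force: [-2.5, -1.0, 14.3]
gripper_width: 0.0245
grasp_force: 60.9
```

Emit:
play_rows(commands=[{"xyz": [0, 0, 0.5], "roll": 0}, {"xyz": [0, 0, 0.5], "roll": 0}, {"xyz": [0, 0, 0.5], "roll": 0}])

```text
clock: 20.88
position: [0.6002, -0.0686, 0.1876]
eef_rot: [0.0, 0.999, 0.045, 0.001]
contact_force: [-2.8, 0.2, 19.7]
gripper_width: 0.0246
grasp_force: 61.6
```

Emit:
play_rows(commands=[{"xyz": [0, 0, 0.5], "roll": 0}, {"xyz": [0, 0, 0.5], "roll": 0}, {"xyz": [0, 0, 0.5], "roll": 0}])

```text
clock: 21.25
position: [0.6004, -0.0686, 0.1875]
eef_rot: [0.0, 0.999, 0.045, 0.002]
contact_force: [-4.0, 0.2, 26.5]
gripper_width: 0.0246
grasp_force: 62.3
```

```bash
python3 -c "
from h import *
to(None)
S=snap('scene');pickle.dump(S,open('i3.pkl','wb'));g=cv2.cvtColor(S['pixels'],6);print(np.round(g[190:218,331:334].mean(1)).astype(int))"
```

```text
at [ 0.6004 -0.0686  0.1875] yaw 0.09 zaxis [ 0.003  0.    -1.   ] t 21.25 F [-4.   0.2 26.5] w 0.0246 g 62.3
[ 25  25  25  40  82 105 111  79  51  48  57 137 137 135 133 135 133 135
 136 135 136 135 136 138 137 113 100  55]
```

Firm stop: the force rises about 12 N/mm with no travel. I'll ease off, then release and lift.

Emit:
play_rows(commands=[{"xyz": [0, 0, -1.2], "roll": 0}, {"xyz": [0, 0, -1.2], "roll": 0}])

```text
clock: 21.55
position: [0.5999, -0.0687, 0.1877]
eef_rot: [-0.0, 0.999, 0.045, 0.001]
contact_force: [-0.7, -0.9, 11.1]
gripper_width: 0.0244
grasp_force: 60.4
```

Emit:
play_rows(commands=[{"xyz": [0, 0, 0], "roll": 0}, {"xyz": [0, 0, 0], "roll": 0}, {"xyz": [0, 0, 0], "roll": 0}, {"xyz": [0, 0, 0], "roll": 0}, {"xyz": [0, 0, 0], "roll": 0}, {"xyz": [0, 0, -20], "roll": 0}, {"xyz": [0, 0, -50], "roll": 0}, {"xyz": [0, 0, -90], "roll": 0}, {"xyz": [0, 0, -90], "roll": 0}, {"xyz": [0, 0, -90], "roll": 0}], hand=0)

```text
clock: 22.8
position: [0.5994, -0.0686, 0.2765]
eef_rot: [-0.0, 0.999, 0.045, -0.0]
contact_force: [-0.4, -0.8, -0.3]
gripper_width: 0.0854
grasp_force: 0.0
```

```bash
python3 -c "
from h import *
to(None)
S=snap('scene');d=snap('wrist');pickle.dump((S,d),open('f.pkl','wb'));g=cv2.cvtColor(S['pixels'],6);print(np.round(g[190:218,331:334].mean(1)).astype(int))
# stub top in wrist
m=cv2.inRange(d['pixels'],(150,150,150),(255,255,255))
w=d['pixels'][150:290,270:370]; p=proj(d,(.5996,-.0688,.233)); print('pred stub (z .233)',p, 'flange',proj(d,(.5996,-.0688,.185)))
print(cv2.cvtColor(d['pixels'],6)[int(p[1])-40:int(p[1])+40:4,int(p[0])-40:int(p[0])+41:8])
T=S['pixels'];print('plug in tray scene',proj(S,(.495,.304,.02)),)
"
```

```text
at [ 0.5994 -0.0686  0.2765] yaw 0.09 zaxis [-7.e-04  2.e-04 -1.e+00] t 22.8 F [-0.4 -0.8 -0.3] w 0.0854 g 0.0
[ 53  56  51  52  80 111 107  53  46  52 112 142 141 137 140 139 140 139
 139 139 139 140 139 141 140 114 100  53]
pred stub (z .233) [320.82387585 222.0318045 ] flange [320.56175578 200.7303741 ]
[[198 195 195  79 105 105 105  59 200 198 200]
 [196 196 196 105 107  88 106 107 198 199 199]
 [195 196 198 103  57  60  57 106 194 199 200]
 [196 197 183 107  55  55  56 104 173 198 200]
 [196 197 138  97  55  55  54  88 139 198 200]
 [195 197 107  76  95 105  98  58 115 198 196]
 [195 196 157  64 102 104 103  53 153 197 198]
 [193 196 196  94 101 117 101 106 177 194 197]
 [195 196 196 104 106 123 106 104 197 195 198]
 [195 195 196 104 106 197 133 103 192 194 194]
 [196 194 194 100 178 195 194  98 194 195 196]
 [195 195 197 163 179 196 196 124 194 195 196]
 [194 195 195 195 111 196 126 193 191 182 171]
 [194 194 197 195 183 111 160 122  66  66 187]
 [182 173 167 121  85  66  69  52  73  71 186]
 [127 173 159  73  70  71  70  67  68  71 185]
 [ 73  74 127 186 183 183 130  92  72  71 184]
 [ 67  65 154 180 183 185 189 185 181 183  72]
 [ 71  74 175 184 181 183 178 185 183 182  70]
 [ 67  70 167 187 185 185 182 182 180 187  68]]
plug in tray scene [349.79999583 156.98780407]
```

The flange sits about 0.5 px (about 1 mm) higher than when pressed; the opening pads probably dragged the tube up. I'll press it home from above with shut fingers on the stub, watching the force.

Emit:
play_rows(commands=[{"xyz": [0, 0, 0], "roll": 0}, {"xyz": [0, 0, 0], "roll": 0}, {"xyz": [0, 0, 0], "roll": 0}, {"xyz": [0, 0, 0], "roll": 0}, {"xyz": [0, 0, 0], "roll": 0}, {"xyz": [0, 0, 0], "roll": 0}, {"xyz": [0, 0, 15], "roll": 0}, {"xyz": [0, 0, 30], "roll": 0}, {"xyz": [0, 0, 40], "roll": 0}, {"xyz": [0, 0, 40], "roll": 0}, {"xyz": [0, 0, 40], "roll": 0}], hand=1)

```text
clock: 24.28
position: [0.5998, -0.0687, 0.2375]
eef_rot: [0.0, 0.999, 0.045, 0.0]
contact_force: [-0.2, 0.1, -0.2]
gripper_width: 0.0001
grasp_force: 0.0
```

Emit:
play_rows(commands=[{"xyz": [0, 0, 1], "roll": 0}, {"xyz": [0, 0, 2], "roll": 0}, {"xyz": [0, 0, 2], "roll": 0}])

```text
clock: 24.65
position: [0.5996, -0.0687, 0.235]
eef_rot: [-0.0, 0.999, 0.045, -0.0]
contact_force: [1.2, -0.1, 0.9]
gripper_width: 0.0002
grasp_force: 0.0
```

Emit:
play_rows(commands=[{"xyz": [0, 0, 1], "roll": 0}, {"xyz": [0, 0, 1], "roll": 0}, {"xyz": [0, 0, 1], "roll": 0}])

```text
clock: 25.02
position: [0.5996, -0.0686, 0.234]
eef_rot: [-0.0, 0.999, 0.045, -0.0]
contact_force: [-0.3, 0.2, 0.0]
gripper_width: 0.0001
grasp_force: 0.0
```

Emit:
play_rows(commands=[{"xyz": [0, 0, 1], "roll": 0}, {"xyz": [0, 0, 1], "roll": 0}, {"xyz": [0, 0, 1], "roll": 0}])

```text
clock: 25.4
position: [0.5996, -0.0687, 0.233]
eef_rot: [-0.0, 0.999, 0.045, -0.0]
contact_force: [-0.1, -0.3, 0.3]
gripper_width: -0.0
grasp_force: 0.0
```

Emit:
play_rows(commands=[{"xyz": [0, 0, 1], "roll": 0}, {"xyz": [0, 0, 1], "roll": 0}, {"xyz": [0, 0, 1], "roll": 0}])

```text
clock: 25.78
position: [0.5996, -0.0686, 0.232]
eef_rot: [-0.0, 0.999, 0.045, 0.0]
contact_force: [0.3, 0.5, -0.3]
gripper_width: 0.0002
grasp_force: 0.0
```

Emit:
play_rows(commands=[{"xyz": [0, 0, 0.7], "roll": 0}, {"xyz": [0, 0, 0.7], "roll": 0}, {"xyz": [0, 0, 0.7], "roll": 0}])

```text
clock: 26.15
position: [0.5996, -0.0687, 0.2313]
eef_rot: [-0.0, 0.999, 0.045, 0.0]
contact_force: [-0.7, 0.3, -0.2]
gripper_width: 0.0
grasp_force: 0.0
```

Emit:
play_rows(commands=[{"xyz": [0, 0, 0.7], "roll": 0}, {"xyz": [0, 0, 0.7], "roll": 0}, {"xyz": [0, 0, 0.7], "roll": 0}])

```text
clock: 26.52
position: [0.5998, -0.0687, 0.2309]
eef_rot: [0.0, 0.999, 0.045, 0.0]
contact_force: [0.4, -1.0, 6.2]
gripper_width: 0.0003
grasp_force: 2.8
```

Emit:
play_rows(commands=[{"xyz": [0, 0, 0.5], "roll": 0}, {"xyz": [0, 0, 0.5], "roll": 0}, {"xyz": [0, 0, 0.5], "roll": 0}])

```text
clock: 26.9
position: [0.5997, -0.0687, 0.2304]
eef_rot: [-0.0, 0.999, 0.045, 0.0]
contact_force: [0.3, -0.4, 5.3]
gripper_width: -0.0001
grasp_force: 3.3
```

Emit:
play_rows(commands=[{"xyz": [0, 0, 0.4], "roll": 0}, {"xyz": [0, 0, 0.4], "roll": 0}, {"xyz": [0, 0, 0.4], "roll": 0}])

```text
clock: 27.28
position: [0.5999, -0.0687, 0.2303]
eef_rot: [0.0, 0.999, 0.045, 0.001]
contact_force: [0.1, -0.7, 10.5]
gripper_width: 0.0
grasp_force: 5.7
```

Emit:
play_rows(commands=[{"xyz": [0, 0, 0.4], "roll": 0}, {"xyz": [0, 0, 0.4], "roll": 0}, {"xyz": [0, 0, 0.4], "roll": 0}])

```text
clock: 27.65
position: [0.6001, -0.0688, 0.2302]
eef_rot: [0.0, 0.999, 0.045, 0.001]
contact_force: [-0.0, -0.5, 15.3]
gripper_width: -0.0
grasp_force: 7.9
```

Emit:
play_rows(commands=[{"xyz": [0, 0, 0.4], "roll": 0}, {"xyz": [0, 0, 0.4], "roll": 0}, {"xyz": [0, 0, 0.4], "roll": 0}])

```text
clock: 28.02
position: [0.6003, -0.0688, 0.23]
eef_rot: [0.0, 0.999, 0.045, 0.001]
contact_force: [0.7, -0.1, 16.5]
gripper_width: 0.0
grasp_force: 8.4
```

Emit:
play_rows(commands=[{"xyz": [0, 0, 0.4], "roll": 0}, {"xyz": [0, 0, 0.4], "roll": 0}, {"xyz": [0, 0, 0.4], "roll": 0}])

```text
clock: 28.4
position: [0.6005, -0.0688, 0.2299]
eef_rot: [0.0, 0.999, 0.045, 0.002]
contact_force: [0.5, 0.1, 21.0]
gripper_width: 0.0001
grasp_force: 10.4
```

Home on the stop at 21 N. Retreat upward and check the final state.

Emit:
play_rows(commands=[{"xyz": [0, 0, -3], "roll": 0}, {"xyz": [0, 0, -30], "roll": 0}, {"xyz": [0, 0, -70], "roll": 0}, {"xyz": [0, 0, -90], "roll": 0}, {"xyz": [0, 0, -90], "roll": 0}, {"xyz": [0, 0, -90], "roll": 0}, {"xyz": [0, 0, -90], "roll": 0}, {"xyz": [0, 0, -90], "roll": 0}])

```text
clock: 29.4
position: [0.5995, -0.0686, 0.318]
eef_rot: [-0.0, 0.999, 0.045, -0.0]
contact_force: [-0.1, 0.4, 0.2]
gripper_width: -0.0001
grasp_force: 0.0
```

```bash
python3 -c "
from h import *
to(None)
S=snap('scene');T=snap('top');g=cv2.cvtColor(S['pixels'],6);print(np.round(g[190:218,331:334].mean(1)).astype(int))
p=proj(T,(.495,.304,.015)).astype(int); m=(T['pixels'][175:250,178:240].max(2)<45).astype(np.uint8)
print('plug px',p,[(cv2.boundingRect(c),cv2.contourArea(c)) for c in cv2.findContours(m,0,2)[0] if cv2.contourArea(c)>8])
S0=pickle.load(open('s0.pkl','rb'))
dd=cv2.absdiff(T['pixels'],S0['top']['pixels']).max(2); m=cv2.morphologyEx((dd>60).astype(np.uint8),2,np.ones((3,3)))
print([cv2.boundingRect(c) for c in cv2.findContours(m,0,2)[0]])
"
```

```text
at [ 0.5995 -0.0686  0.318 ] yaw 0.09 zaxis [-8.e-04  2.e-04 -1.e+00] t 29.4 F [-0.1  0.4  0.2] w -0.0001 g 0.0
[ 49  51  49  49  53 104 110  72  45  48  71 133 131 132 130 130 131 132
 131 131 132 132 131 133 131 111  98  51]
plug px [209 211] [((25, 32, 10, 9), 55.5)]
[(319, 392, 4, 4), (626, 387, 6, 13), (605, 387, 5, 11), (637, 386, 3, 14), (615, 386, 6, 14), (604, 378, 35, 7), (593, 376, 10, 17), (586, 373, 6, 3), (596, 369, 3, 3), (361, 369, 13, 21), (587, 368, 5, 3), (581, 368, 3, 4), (366, 365, 3, 3), (292, 362, 50, 18), (264, 362, 3, 3), (367, 361, 3, 3), (284, 357, 3, 4), (263, 357, 4, 4), (368, 354, 3, 4), (579, 347, 19, 20), (283, 331, 3, 4), (383, 325, 3, 4), (283, 323, 3, 6), (295, 318, 3, 7), (363, 316, 22, 36), (299, 316, 32, 25), (260, 316, 7, 31), (332, 315, 26, 18), (288, 315, 4, 6), (268, 315, 15, 18), (271, 308, 3, 6), (272, 301, 3, 6), (273, 293, 3, 6), (262, 293, 5, 20), (349, 288, 4, 4), (300, 288, 30, 25), (336, 284, 6, 6), (331, 283, 4, 4), (308, 283, 3, 3), (294, 283, 5, 3), (274, 282, 4, 9), (283, 281, 9, 34), (356, 278, 3, 3), (274, 277, 4, 3), (278, 266, 3, 3), (332, 251, 24, 25), (365, 244, 3, 3), (331, 243, 3, 5), (338, 239, 6, 7), (360, 236, 9, 7), (275, 225, 56, 57), (331, 220, 30, 15), (429, 212, 10, 13), (303, 207, 28, 17), (202, 207, 12, 9), (345, 199, 10, 6), (395, 131, 4, 3), (305, 127, 96, 190), (389, 122, 3, 3), (327, 120, 3, 4), (390, 113, 3, 4), (398, 109, 10, 29), (399, 109, 3, 4), (332, 106, 27, 24), (404, 103, 3, 3), (322, 103, 9, 16), (399, 102, 3, 6), (352, 102, 8, 7), (331, 99, 15, 8), (364, 97, 11, 4), (330, 94, 3, 4), (389, 93, 4, 14), (331, 88, 4, 5), (398, 86, 11, 14), (331, 78, 7, 9), (340, 77, 20, 19), (406, 74, 3, 3), (392, 74, 17, 11), (380, 74, 3, 3), (325, 68, 6, 10), (328, 54, 81, 26)]
```

The flange edge moved back down, and its profile now nearly matches the pressed one. The plug is in the tray and the robot touches nothing.

```bash
python3 -c "
from cell import workorder
print(workorder.finish_job())"
```

```text
the job is handed in; nothing more can be done
None
```

The job is handed in at about 29 s: the plug is in the tray, and the tube stands released on its firm stop, about 31 mm down, after presses that read at most 26.5 N at the wrist.

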